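Set up the cheese station

ROBOT

A 6-joint arm with a two-finger parallel gripper is mounted at the origin on the work surface. World frame = base frame: x ahead of the robot, y to its left, z up, the work surface at z = 0. Lengths are in m, angles in degrees, forces in N, time in s.
With the tool pointing down it reaches from about 0.375 to 0.975 m from the base axis. Payload 3.8 kg.
Tool frame: the origin (TCP) lies at the very end of the fingers, on their centre line; the grasp point (between the pads) lies 19 mm behind it (env.hold_point_z is the distance from the TCP to the grasp point, in m); x points along the fingers, z is the direction in which the jaws open and shut, and the axes are right-handed (so a half turn about x gives the same grasp; the last joint's range is limited). The gripper opens to 88 mm and grips with 3 to 60 N. Pads are 18 mm wide; open, the fingers measure 123 mm over their backs; the gripper's body (75 mm by 187 mm) begins 45 mm behind the grasp point.
Start: joints at [74.777, 15.12, 91.902, -0, 72.978, -2.114], TCP at [0.153, 0.657, 0.239] pointing down, gripper open.
Joint ranges: [-150.88, 150.88], [-54.13, 125.18], [17.81, 147.31], [-75.09, 255.09], [0, 152.58], [-146.25, 146.25]. Speed limits (degrees/s): [147.25, 147.25, 180, 180, 180, 180].

INTERFACE

Orientations are given as [roll, pitch, yaw] about the fixed x, y, z axes, in that order (R = Rz(yaw) Ry(pitch) Rx(roll)).
In Python, from plant import env, imaging gives the robot as it stands.
- The arm moves only by the tool move_arm, never from a script. Its argument "deltas" is one flat list of numbers, 7 for each row, row after row: the shift along the tool's x, y, z scaled (see below), then the turn, a rotation vector about the tool's x, y, z scaled (see below), then the gripper command: -1 is shut, 1 is fully open, values between are in proportion. A call has 1 to 8 rows; each row is the pose to reach, as a shift and turn from the pose commanded when the call began, along the tool's axes at that moment; what a row does not reach only later rows make up. The controller multiplies each number of a shift by 20 cm and each number of a turn by 1.5 rad. A row lasts 1/12 s, in which the tool goes at most 41.7 mm and 7.16 degrees, less where a joint would pass 70% of its speed; a pose out of reach is approached as far as the arm can. A call with a number of a shift or a turn outside -1 to 1 is refused whole. A call with a gripper value outside its range is refused whole. The fingers move at their own pace and stop on an object; "newtons" is the grip in N (left out, the last holds). Time passes only in rows, so rows that repeat a pose let the fingers close. It gives the time, the measured TCP pose, the force and the opening at its end, in the units of the state.
- env.get_state(): the state, without advancing time (a new reading comes with each control period).
- imaging.capture(name): name is "scene" or "top"; returns the picture (420x560x3 uint8, red, green, blue); there is no depth.
- imaging.calibration(name): a dict with "intrinsics" (3x3 intrinsics, pixels), "R" (3x3) and "t" (3): a world point X has camera coordinates R X + t. Camera axes: x right, y down, z forward; pixel columns grow to the right and rows downward; lengths in m; the calibration is good to about 2 mm. A picture is of the moment at which its call begins. calibration takes no time and is no camera call.
- env.hand_in(): hands the job in, once; it reports no verdict.
The state is a dict: "time": time; "q": joint angles; "joint_vel": joint speeds; "joint_efforts": joint torques, N m; "ee_pos": TCP position; "ee_rot": TCP orientation; "ft_force": force on the tool from outside, world axes, zero at the start; "moment": the same for the moment, N m; "finger_gap": finger opening in m.
Only numpy, scipy, OpenCV 4.12 (cv2) and the standard library are available. Lean on these libraries where they do the work, as an engineer would, in place of code of your own. Each camera call takes 0.05 s, during which the arm holds its last target.

TASK

Slide the narrow cutting board straight up out of the rack, stand its lower edge on the rubber mat while still holding it, and let it over so that it lies flat in the middle of the mat. Then put the block of cheese down, lying as it does now and without dropping it, in the middle of the board. Leave the two wide boards in the rack and the bowl and the shaker where they are.

Things in the scene. Friction and masses are not known exactly. Their poses are not given: they have to be found in the camera images.
- board_centre (a point): Centre of the narrow white plastic cutting board, 12 mm thick (its x), 140 mm wide (its y), 120 mm high (its z); about 0.2 kg. It starts standing upright in one of the rack's three slots, its top edge 126 mm above the table; told from the other two boards by its smaller width only. x, y, z axes are the board's own; z points up while it stands.
- board_low (a point): Middle of the narrow board's lower edge (60 mm below its centre along its own z while standing), same axes.
- rack: Fixed metal rack; origin at the centre of its underside. Base plate 170 mm (x) by 200 mm (y), 6 mm thick; the boards stand on it. Three slots lie along its y, at x = -55, 0 and +55 mm; each is a 16 mm gap between two upright plates 3 mm thick and 110 mm long whose tops are 70 mm above the table. The boards' x axes lie along the rack's x.
- mat: Fixed square dark rubber mat, 250 by 250 mm, 4 mm thick, lying on the table; origin at the centre of its underside, x and y along its sides.
- cheese_centre (a point): Centre of the rigid yellow block of cheese, 45 mm (its x) by 90 mm (its y) by 45 mm high; about 0.2 kg. It lies on the table between rack and mat, long side roughly along the world's y.
- wide_a_centre (a point): Centre of a wide white board, 12 by 190 by 120 mm, standing in another slot of the rack; leave it.
- wide_b_centre (a point): Centre of the other wide white board, 12 by 190 by 120 mm, standing in the rack; leave it.
- bowl: Metal bowl, 120 mm across, 55 mm high, standing loose beyond the work; origin at the centre of its underside. Leave it.
- shaker: Steel shaker, 52 mm across, 96 mm high, standing loose beyond the work; origin at the centre of its underside. Leave it.
There are look-alikes about, which are no part of the job. Leave any green or purple look-alike of the part that bears board_centre alone. Of the things that look like the part that bears cheese_centre, the smaller one is meant.

How it is judged (in metres and radians):
On the way, in this order (a step that is already met when the one before it is completed fails the run):
1. the narrow board is lifted clear above the rack's plates, in the gripper (height (world z) of board_low above 0.075 m and contact force between the fingers and board above 0.5 N), for 0.1 s.
2. the board's lower edge is down at the mat (within 12 mm of its top) while the fingers still hold the board (height (world z) of board_low below 0.016 m and horizontal distance between board_low and mat below 0.14 m and contact force between the fingers and board above 0.5 N), for 0.1 s.
3. the board lies flat on the mat, let go ((angle between board_centre's own x axis and vertical below 0.1 rad or angle between board_centre's own x axis and vertical above 3.04 rad) and height (world z) of board_centre below 0.016 m and horizontal distance between board_centre and mat below 0.08 m and contact force between the fingers and board below 0.1 N), for 0.2 s.
4. the cheese is brought down onto the board (its underside within 12 mm of the board) while still held (height (world z) of cheese_centre below 0.0505 m and horizontal distance between cheese_centre and board_centre below 0.04 m and contact force between the fingers and cheese above 0.3 N), for 0.05 s.
At the end, for the whole second after the job is handed in: The narrow board lies flat on the rubber mat (either face up, any way round), its centre within 45 mm of the mat's centre; the cheese lies at rest on one of its long sides on the board, its centre within 30 mm of the board's centre; both are let go ((angle between board_centre's own x axis and vertical below 0.1 rad or angle between board_centre's own x axis and vertical above 3.04 rad) and height (world z) of board_centre below 0.014 m and horizontal distance between board_centre and mat below 0.045 m and horizontal distance between cheese_centre and board_centre below 0.03 m and height (world z) of cheese_centre between 0.034 and 0.044 m and contact force between cheese and board above 0.5 N and linear speed of each of cheese, board below 0.02 m/s); the robot touches nothing.
It fails at once if a wide board is moved more than 30 mm (distance of any of wide_a_centre, wide_b_centre from where it was at the start of the episode above 0.03 m).
It fails at once if the bowl or the shaker is moved more than 30 mm (distance of any of bowl, shaker from where it was at the start of the episode above 0.03 m).
It also fails if it takes over 72 s, if anything falls off the work surface, if the arm or the gripper's body presses on something with over 40 N, if the wrist force passes 120 N, or if a joint passes its speed limit or range.

## Working session

There is one attempt and no reset: what is moved stays moved. The work goes in short steps, Python scripts to look and compute and a tool call to move; the robot and the scene stay as the last step left them, time stands still between calls to the robot, and variables do not carry over. Pictures are saved under pics/ and viewed, and the job is handed in when it is done.

Besides the shell and the picture viewer there is one more tool, called after "Emit:" by a JSON object that holds its "method" and its "body". move_arm: Moves the arm, as the interface text tells. Its arguments: {"type":"object","properties":{"deltas":{"type":"array","items":{"type":"number"}},"newtons":{"type":"number"}},"required":["deltas"]}

```bash
ls; mkdir -p pics; python3 - <<'E'
from plant import env, imaging
import cv2, numpy as np
for n in ("scene","top"):
    im=imaging.capture(n); cv2.imwrite(f"pics/{n}0.png",im[:,:,::-1]); c=imaging.calibration(n)
    np.savez(f"cal_{n}.npz",**c)
    print(n,c)
print(env.get_state(), env.hold_point_z)
E
```

```text
pics
scene {'intrinsics': array([[540.48005846,   0.        , 277.6138638 ],
       [  0.        , 540.48005846, 205.54421512],
       [  0.        ,   0.        ,   1.        ]]), 'R': array([[ 0.61806967,  0.78612098, -0.00191924],
       [ 0.47859184, -0.37821648, -0.79240277],
       [-0.62365033,  0.48884159, -0.60999522]]), 't': array([-0.32065159, -0.19430273,  1.49599986])}
top {'intrinsics': array([[525.20325889,   0.        , 283.60950256],
       [  0.        , 525.20325889, 209.41685569],
       [  0.        ,   0.        ,   1.        ]]), 'R': array([[-0.02025186, -0.99974124,  0.01035977],
       [-0.98484698,  0.01816291, -0.17247185],
       [ 0.17223905, -0.01369567, -0.98495997]]), 't': array([-0.00952011,  0.55395048,  1.30382991])}
{'time': 0.1, 'q': array([ 7.47759354e+01,  1.51658897e+01,  9.19720973e+01, -1.66056738e-03,
        7.29776545e+01, -2.11405426e+00]), 'joint_vel': array([ 0.0810657 , -0.12925631, -0.12366383,  0.01083004,  0.07410123,
       -0.14497557]), 'joint_efforts': array([ 1.87609257e-04, -5.03613210e+01, -3.58074439e+01,  7.31341797e-02,
        2.32190226e-02, -2.44160907e-05]), 'ee_pos': array([0.15294715, 0.6567931 , 0.23751274]), 'ee_rot': array([ 178.67211045,   89.88434759, -104.43741218]), 'ft_force': array([-0.21490866, -0.62468119,  0.24419494]), 'moment': array([ 0.00609385,  0.01472442, -0.01593265]), 'finger_gap': 0.08833812820710595} 0.0187
```

View pics/scene0.png

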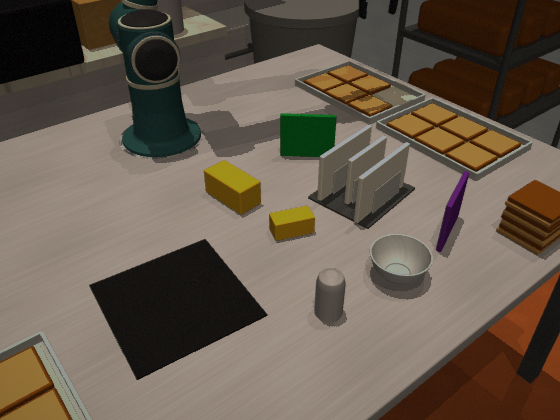

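View pics/top0.png

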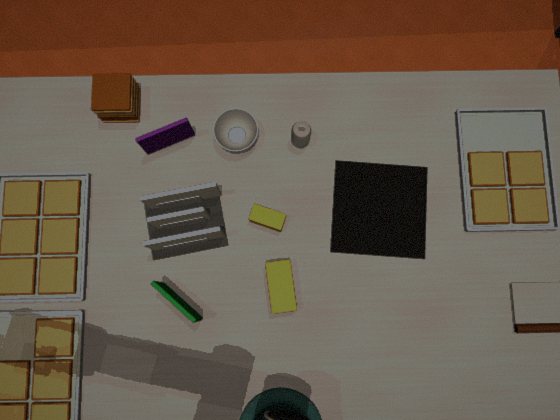

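The scene view shows the rack with three white boards around (365,180), and the middle one is visibly the narrowest. There are two yellow blocks at (232,187) and (292,222), with the smaller at (292,222) (top view (267,217)). The mat is at (178,305), with green and purple look-alike boards at (307,135) and (452,212). I'll enlarge the crops to confirm.

```bash
python3 - <<'E'
import cv2
a=cv2.imread("pics/top0.png")[165:275,125:300]; b=cv2.imread("pics/scene0.png")[120:250,255:425]
cv2.imwrite("pics/ct.png",cv2.resize(a,None,fx=4.5,fy=4.5,interpolation=cv2.INTER_CUBIC))
cv2.imwrite("pics/cs.png",cv2.resize(b,None,fx=4.5,fy=4.5,interpolation=cv2.INTER_CUBIC))
E
```

```text
(no output)
```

View pics/ct.png

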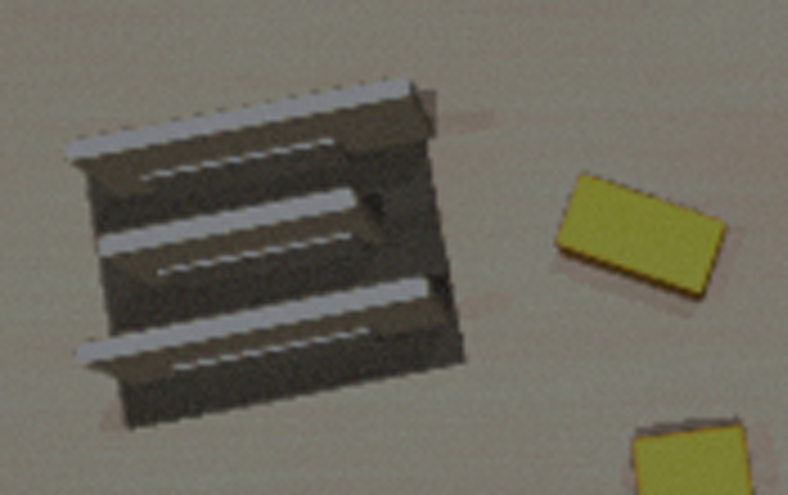

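View pics/cs.png

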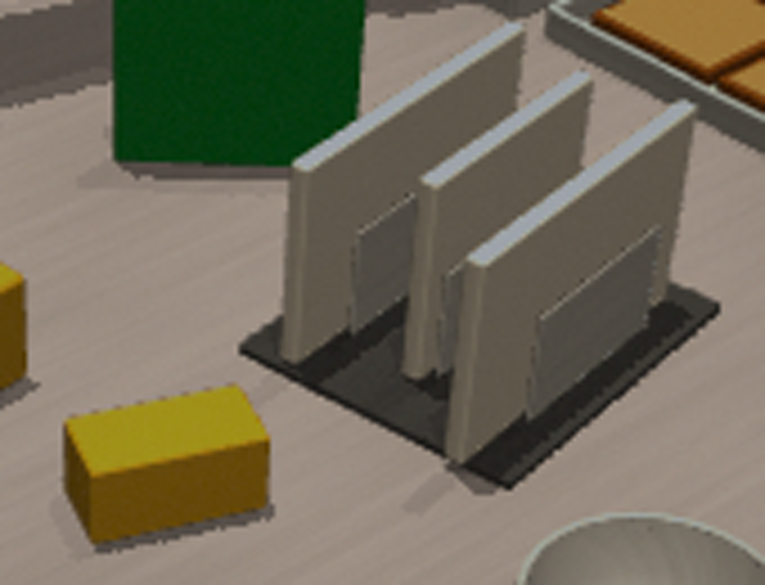

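The middle board, crop (98,240)–(356,206), is about 73 % as long as the other two, so it is the narrow one. The yellow block at crop (640,235) is the smaller of the two. Next I measure their positions.

```bash
cat > h.py <<'E'
import numpy as np
from scipy.spatial.transform import Rotation as Ro
def cal(n): 
    c=np.load(f"cal_{n}.npz"); return c["intrinsics"],c["R"],c["t"]
def ray(n,uv,z):
    K,R,t=cal(n); d=R.T@np.linalg.solve(K,[uv[0],uv[1],1.]); o=-R.T@t
    return o+d*(z-o[2])/d[2]
def proj(n,X):
    K,R,t=cal(n); p=K@(R@np.asarray(X,float)+t); return p[:2]/p[2]
def crop(uv,off,s=4.5): return (np.array(uv)+.5)/s-.5+np.array(off)
E
python3 - <<'E'
from h import *
np.set_printoptions(precision=4,suppress=True)
T=lambda uv,z: ray("top",crop(uv,(125,165)),z)
S=lambda uv,z: ray("scene",crop(uv,(255,120)),z)
def quad(name,f,c,z):
    P=np.array([f(u,z)[:2] for u in c]); m=P.mean(0); e=np.linalg.norm(P-np.roll(P,-1,0),axis=1)
    d=P[1]-P[0]; print(name,m,"edges",e,"ang",np.degrees(np.arctan2(d[1],d[0])))
quad("narrow top",T,[(98,240),(352,187),(356,206),(103,258)],.126)
quad("narrow sc",S,[(577,71),(593,77),(434,187),(420,180)],.126)
quad("wideU",T,[(66,146),(410,82),(414,97),(70,160)],.126)
quad("wideL",T,[(77,348),(428,279),(430,294),(80,362)],.126)
quad("cheese top",T,[(583,173),(725,222),(702,290),(558,243)],.045)
quad("cheese sc",S,[(64,421),(235,385),(269,438),(93,475)],.045)
quad("rack(3 corners+)",T,[(130,428),(465,362),(430,140),(92,175)],.006)
f=lambda uv,z: ray("top",uv,z); g=lambda uv,z: ray("scene",uv,z)
quad("mat top",f,[(335.5,160.5),(427.5,167),(425,258),(331,251)],.004)
quad("mat sc",g,[(90,289),(207,240),(266,313),(138,371)],.004)
print("shaker",f((301,127),.096),g((331,276),.09),"bowl",f((236,130),.055),g((400,251),.055))
E
```

```text
narrow top [0.5334 0.2429] edges [0.1382 0.0107 0.1374 0.0102] ang -79.00032874665449
narrow sc [0.5367 0.241 ] edges [0.0094 0.138  0.0086 0.1371] ang 11.842811166622797
wideU [0.589  0.2367] edges [0.1879 0.0086 0.1876 0.0081] ang -80.18198752722213
wideL [0.4802 0.2278] edges [0.1892 0.0082 0.1884 0.0077] ang -79.79693034199185
cheese top [0.5374 0.0221] edges [0.0863 0.0414 0.0866 0.043 ] ang -110.35461546859074
cheese sc [0.5391 0.0214] edges [0.0864 0.0431 0.0865 0.0423] ang 70.49800114380356
rack(3 corners+) [0.522  0.2354] edges [0.1969 0.1339 0.1998 0.1517] ang -79.86781959861403
mat top [ 0.5593 -0.2772] edges [0.2495 0.2467 0.2473 0.2458] ang -95.17042003639398
mat sc [ 0.561  -0.2737] edges [0.2517 0.2385 0.2414 0.2244] ang 85.88941393806962
shaker [ 0.758  -0.0683  0.096 ] [ 0.7559 -0.0685  0.09  ] bowl [0.7666 0.1007 0.055 ] [0.7638 0.1066 0.055 ]
```

```bash
cat >> h.py <<'E'
def pose(s=None):
    if s is None:
        from plant import env; s=env.get_state()
    return np.array(s["ee_pos"]), Ro.from_euler("xyz",s["ee_rot"],degrees=True), s
def tool(jaw_az, tilt_f=0, f_az=0):
    """tool x down, z at azimuth jaw_az; then wrist leaned by tilt deg towards azimuth f_az"""
    j=np.radians(jaw_az); x=np.array([0,0,-1.]); z=np.array([np.cos(j),np.sin(j),0]); y=np.cross(z,x)
    R=Ro.from_matrix(np.stack([x,y,z],1))
    a=np.radians(f_az); ax=np.array([-np.sin(a),np.cos(a),0])
    return Ro.from_rotvec(ax*np.radians(tilt_f))*R
def delta(pos,rot):
    p,R,s=pose(); d=R.inv().apply(np.array(pos)-p)/.2; w=(R.inv()*rot).as_rotvec()/1.5
    print("t %.2f"%s["time"],"pos",p.round(4),"tool axes\n",R.as_matrix().round(3),"\nq",s["q"].round(1),"gap %.4f"%s["finger_gap"],"F",s["ft_force"].round(1))
    print("DELTA",d.round(4),w.round(4),"mm %.0f deg %.1f"%(np.linalg.norm(d)*200,np.degrees(np.linalg.norm(w)*1.5)))
E
python3 - <<'E'
from h import *
delta([.535,.242,.20],tool(10)); delta([.535,.242,.20],tool(190))
E
```

```text
t 0.10 pos [0.1529 0.6568 0.2375] tool axes
 [[-0.001 -0.974  0.227]
 [-0.002  0.227  0.974]
 [-1.     0.    -0.002]] 
q [74.8 15.2 92.  -0.  73.  -2.1] gap 0.0883 F [-0.2 -0.6  0.2]
DELTA [ 0.1907 -2.3309 -1.5863] [ 0.7783 -0.0012  0.0008] mm 565 deg 66.9
t 0.10 pos [0.1529 0.6568 0.2375] tool axes
 [[-0.001 -0.974  0.227]
 [-0.002  0.227  0.974]
 [-1.     0.    -0.002]] 
q [74.8 15.2 92.  -0.  73.  -2.1] gap 0.0883 F [-0.2 -0.6  0.2]
DELTA [ 0.1907 -2.3309 -1.5863] [-1.3161e+00 -8.0000e-04 -1.3000e-03] mm 565 deg 113.1
```

Emit:
{"method": "move_arm", "body": {"deltas": [0, -1, -0.68, 0.33, 0, 0, -0.1, 0, -1, -0.68, 0.33, 0, 0, -0.1, 0, -1, -0.68, 0.33, 0, 0, -0.1, 0, -1, -0.68, 0.33, 0, 0, -0.1, 0, -1, -0.68, 0.33, 0, 0, -0.1, 0, -1, -0.68, 0.33, 0, 0, -0.1, 0, -1, -0.68, 0.33, 0, 0, -0.1]}}

```text
time: 0.68
ee_pos: [0.3204, 0.4751, 0.2382]
ee_rot: [-114.3, 89.8, -66.1]
ft_force: [-0.2, 0.5, -0.1]
finger_gap: 0.0438
```

```bash
python3 - <<'E'
from h import *
delta([.535,.242,.22],tool(10))
E
```

```text
t 0.68 pos [0.3204 0.4751 0.2382] tool axes
 [[ 0.001 -0.746  0.666]
 [-0.003  0.666  0.746]
 [-1.    -0.003 -0.001]] 
q [ 53.6   4.2 104.6  -0.2  71.3   5.4] gap 0.0438 F [-0.2  0.5 -0.1]
DELTA [ 0.096  -1.5763 -0.1555] [ 4.453e-01 -2.000e-04  2.200e-03] mm 317 deg 38.3
```

Emit:
{"method": "move_arm", "body": {"deltas": [0, -0.9, -0.1, 0.445, 0, 0, -0.1, 0, -0.9, -0.1, 0.445, 0, 0, -0.1, 0, -0.9, -0.1, 0.445, 0, 0, -0.1, 0, -0.9, -0.1, 0.445, 0, 0, -0.1, 0, -0.9, -0.1, 0.445, 0, 0, -0.1, 0, -0.9, -0.1, 0.445, 0, 0, -0.1, 0, -0.9, -0.1, 0.445, 0, 0, -0.1]}}

```text
time: 1.27
ee_pos: [0.4391, 0.3446, 0.2382]
ee_rot: [-173.5, 89.9, -163.4]
ft_force: [0.6, -0.8, -0.4]
finger_gap: 0.0393
```

```bash
python3 - <<'E'
from h import *
delta([.535,.242,.20],tool(10))
E
```

```text
t 1.27 pos [0.4391 0.3446 0.2382] tool axes
 [[-0.001 -0.175  0.985]
 [-0.     0.985  0.175]
 [-1.    -0.    -0.001]] 
q [ 35.6   2.5 106.4   0.   71.1  25.5] gap 0.0393 F [ 0.6 -0.8 -0.4]
DELTA [ 0.1909 -0.5889  0.3822] [ 0.001  -0.0006  0.0001] mm 146 deg 0.1
```

Emit:
{"method": "move_arm", "body": {"deltas": [0.1, -0.59, 0.38, 0, 0, 0, -0.1, 0.1, -0.59, 0.38, 0, 0, 0, -0.1, 0.1, -0.59, 0.38, 0, 0, 0, -0.1, 0.1, -0.59, 0.38, 0, 0, 0, -0.1, 0.1, -0.59, 0.38, 0, 0, 0, -0.1, 0.1, -0.59, 0.38, 0, 0, 0, -0.1, 0.1, -0.59, 0.38, 0, 0, 0, -0.1]}}

```text
time: 1.85
ee_pos: [0.5336, 0.2441, 0.2186]
ee_rot: [142.5, 89.9, 152.9]
ft_force: [0.1, -0.1, 0.3]
finger_gap: 0.0399
```

```bash
python3 - <<'E'
from h import *
import cv2
from plant import imaging
for n,off in (("scene",(255,60)),("top",(125,120))):
    im=imaging.capture(n)[:,:,::-1]
    cv2.imwrite(f"pics/{n}1.png",cv2.resize(im[off[1]:off[1]+180,off[0]:off[0]+180],None,fx=3.3,fy=3.3,interpolation=cv2.INTER_CUBIC))
delta([.535,.242,.094],tool(10))
E
```

```text
t 1.95 pos [0.5336 0.2444 0.2189] tool axes
 [[-0.    -0.181  0.983]
 [ 0.001  0.983  0.181]
 [-1.     0.001 -0.   ]] 
q [ 22.2   6.4 104.3   0.   69.3  11.7] gap 0.0400 F [ 0.1 -0.  -0.5]
DELTA [ 0.6245 -0.0133  0.005 ] [ 0.0049 -0.     -0.0004] mm 125 deg 0.4
```

View pics/scene1.png

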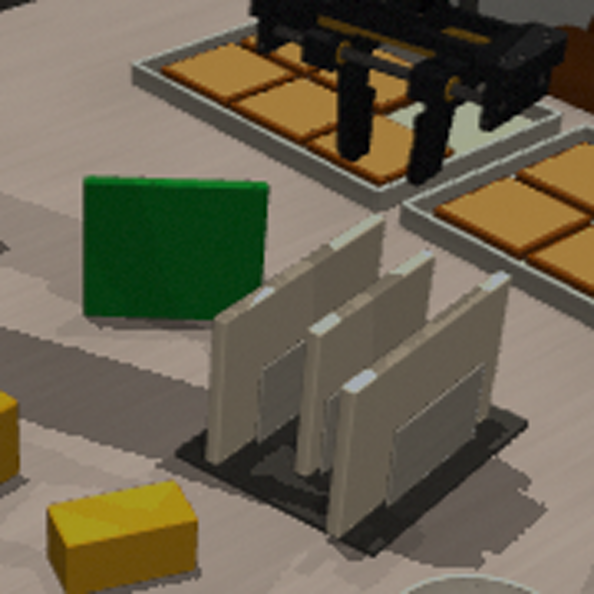

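View pics/top1.png

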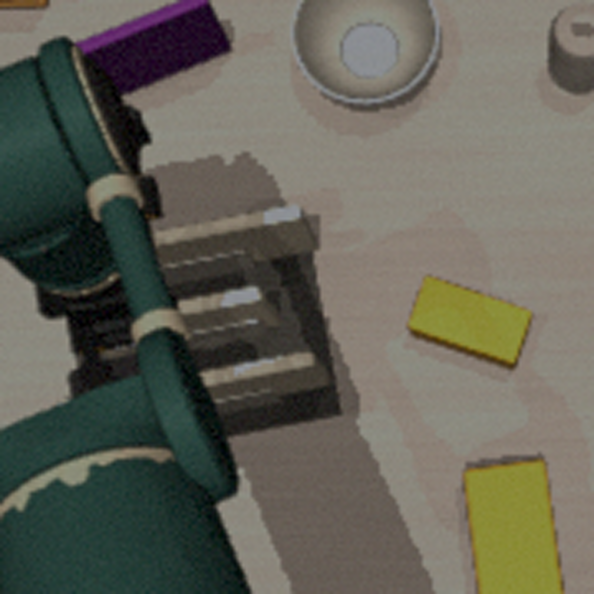

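The fingers hang at scene crop (355,155) and (425,175). Their midpoint matches the projected TCP and sits in line with the middle board, so I descend.

Emit:
{"method": "move_arm", "body": {"deltas": [0.15, -0.013, 0.005, 0.005, 0, 0, -0.1, 0.3, -0.013, 0.005, 0.005, 0, 0, -0.1, 0.4, -0.013, 0.005, 0.005, 0, 0, -0.1, 0.48, -0.013, 0.005, 0.005, 0, 0, -0.1, 0.56, -0.013, 0.005, 0.005, 0, 0, -0.1, 0.62, -0.013, 0.005, 0.005, 0, 0, -0.1, 0.62, -0.013, 0.005, 0.005, 0, 0, -0.1, 0.62, -0.013, 0.005, 0.005, 0, 0, -0.1]}}

```text
time: 2.62
ee_pos: [0.5351, 0.2411, 0.0944]
ee_rot: [-172.4, 89.9, -162.4]
ft_force: [0.7, 0.4, 0.4]
finger_gap: 0.0393
```

```bash
python3 - <<'E'
from h import *
import cv2
from plant import imaging
for n,off in (("scene",(255,60)),):
    im=imaging.capture(n)[:,:,::-1]
    cv2.imwrite(f"pics/{n}2.png",cv2.resize(im[off[1]:off[1]+180,off[0]:off[0]+180],None,fx=3.3,fy=3.3,interpolation=cv2.INTER_CUBIC))
delta([.535,.242,.094],tool(10))
E
```

```text
t 2.67 pos [0.5361 0.2413 0.0955] tool axes
 [[ 0.001 -0.172  0.985]
 [ 0.     0.985  0.172]
 [-1.     0.     0.001]] 
q [ 21.8  13.1 110.5   0.   56.3  11.9] gap 0.0396 F [ 0.1 -0.4  0.5]
DELTA [ 0.0073  0.0046 -0.0048] [-0.001   0.0006 -0.0002] mm 2 deg 0.1
```

View pics/scene2.png

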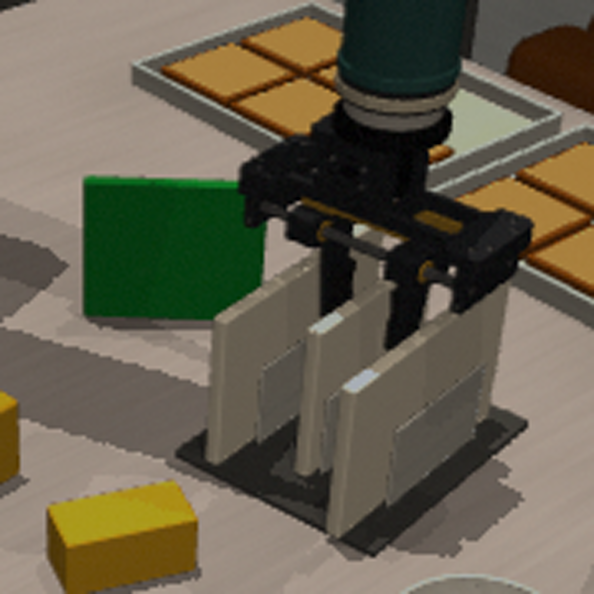

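The fingers straddle the middle board at crop (335,280)/(405,310), and nothing is touching. Closing at 35 N.

Emit:
{"method": "move_arm", "body": {"deltas": [0, 0, 0, 0, 0, 0, -1, 0, 0, 0, 0, 0, 0, -1, 0, 0, 0, 0, 0, 0, -1, 0, 0, 0, 0, 0, 0, -1, 0, 0, 0, 0, 0, 0, -1, 0, 0, 0, 0, 0, 0, -1], "newtons": 35}}

```text
time: 3.17
ee_pos: [0.5359, 0.2405, 0.0954]
ee_rot: [156.4, 90.0, 166.3]
ft_force: [-1.5, -1.3, 4.3]
finger_gap: 0.0118
```

Emit:
{"method": "move_arm", "body": {"deltas": [-0.06, 0, 0, 0, 0, 0, -1, -0.12, 0, 0, 0, 0, 0, -1, -0.18, 0, 0, 0, 0, 0, -1, -0.26, 0, 0, 0, 0, 0, -1, -0.36, 0, 0, 0, 0, 0, -1, -0.46, 0, 0, 0, 0, 0, -1, -0.56, 0, 0, 0, 0, 0, -1, -0.62, 0, 0, 0, 0, 0, -1]}}

```text
time: 3.83
ee_pos: [0.5373, 0.241, 0.2227]
ee_rot: [11.3, 89.7, 21.1]
ft_force: [0.7, -0.4, -1.3]
finger_gap: 0.0116
```

```bash
python3 - <<'E'
from h import *
import cv2
from plant import imaging
for n,off in (("scene",(255,30)),):
    im=imaging.capture(n)[:,:,::-1]
    cv2.imwrite(f"pics/{n}3.png",cv2.resize(im[off[1]:off[1]+180,off[0]:off[0]+180],None,fx=3.3,fy=3.3,interpolation=cv2.INTER_CUBIC))
delta([.535,.242,.26],tool(10))
E
```

```text
t 3.88 pos [0.5384 0.2414 0.2247] tool axes
 [[ 0.008 -0.171  0.985]
 [ 0.003  0.985  0.171]
 [-1.     0.002  0.008]] 
q [ 21.7   6.2 103.9  -0.   69.4  11.9] gap 0.0117 F [ 1.3  0.3 -0. ]
DELTA [-0.1765  0.006  -0.0149] [-0.0017  0.0054 -0.0011] mm 35 deg 0.5
```

View pics/scene3.png

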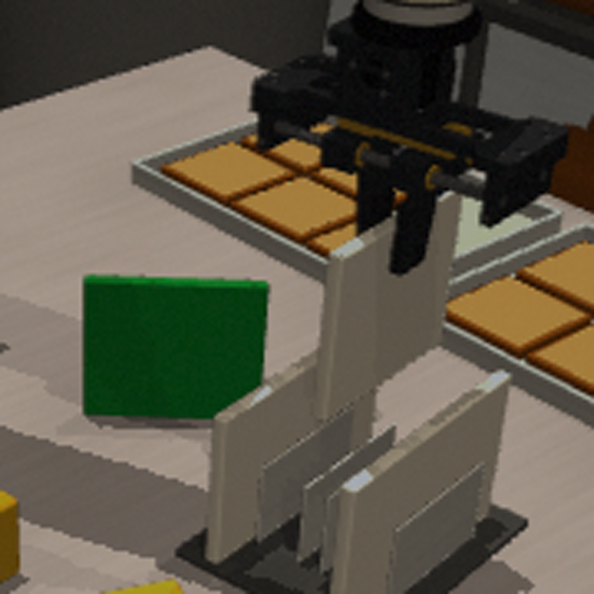

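Board is out of the slot in the gripper (crop (385,310)), and both wide boards are still in place. Carrying it over to the mat.

Emit:
{"method": "move_arm", "body": {"deltas": [-0.15, -0.2, 0, 0, 0, 0, -1, -0.15, -0.4, 0, 0, 0, 0, -1, -0.15, -0.6, 0, 0.1, 0, 0, -1, -0.15, -0.8, 0, 0.2, 0, 0, -1, -0.15, -1, 0, 0.2, 0, 0, -1, -0.15, -1, 0, 0.2, 0, 0, -1, -0.15, -1, 0, 0.2, 0, 0, -1]}}

```text
time: 4.47
ee_pos: [0.5702, 0.041, 0.2483]
ee_rot: [-168.3, 90.0, -175.9]
ft_force: [-0.4, 1.1, -1.7]
finger_gap: 0.0115
```

```bash
python3 - <<'E'
from h import *
delta([.501,-.247,.2],tool(-26))
E
```

```text
t 4.47 pos [0.5702 0.041  0.2483] tool axes
 [[-0.001  0.132  0.991]
 [-0.     0.991 -0.132]
 [-1.    -0.    -0.001]] 
q [  1.6   3.6 104.1  -0.   72.3   9.2] gap 0.0115 F [-0.4  1.1 -1.7]
DELTA [ 0.2416 -1.4732 -0.1531] [ 2.144e-01 -4.000e-04  1.000e-04] mm 300 deg 18.4
```

Emit:
{"method": "move_arm", "body": {"deltas": [0, -0.2, -0.03, 0.1, 0, 0, -1, 0, -0.4, -0.05, 0.2, 0, 0, -1, 0, -0.6, -0.08, 0.214, 0, 0, -1, 0, -0.8, -0.1, 0.214, 0, 0, -1, 0, -1, -0.12, 0.214, 0, 0, -1, 0, -1, -0.12, 0.214, 0, 0, -1, 0, -1, -0.12, 0.214, 0, 0, -1]}}

```text
time: 5.05
ee_pos: [0.5204, -0.1524, 0.2484]
ee_rot: [134.3, 89.9, 108.5]
ft_force: [-0.4, 1.2, -3.1]
finger_gap: 0.0119
```

```bash
python3 - <<'E'
from h import *
delta([.501,-.247,.12],tool(-26))
E
```

```text
t 5.05 pos [ 0.5204 -0.1524  0.2484] tool axes
 [[-0.     0.436  0.9  ]
 [ 0.001  0.9   -0.436]
 [-1.     0.001 -0.001]] 
q [-19.    0.4 107.5   0.   72.2   6.9] gap 0.0119 F [-0.4  1.2 -3.1]
DELTA [ 0.6417 -0.4685  0.1194] [ 0.0016 -0.0004 -0.0004] mm 161 deg 0.1
```

Emit:
{"method": "move_arm", "body": {"deltas": [0.05, -0.2, 0.05, 0, 0, 0, -1, 0.15, -0.35, 0.1, 0, 0, 0, -1, 0.3, -0.47, 0.12, 0, 0, 0, -1, 0.4, -0.47, 0.12, 0, 0, 0, -1, 0.5, -0.47, 0.12, 0, 0, 0, -1, 0.6, -0.47, 0.12, 0, 0, 0, -1, 0.64, -0.47, 0.12, 0, 0, 0, -1, 0.64, -0.47, 0.12, 0, 0, 0, -1]}}

```text
time: 5.72
ee_pos: [0.5006, -0.2441, 0.1179]
ee_rot: [171.0, 89.7, 145.4]
ft_force: [-0.2, 0.3, -2.5]
finger_gap: 0.0121
```

```bash
python3 - <<'E'
from h import *
import cv2
from plant import imaging
for n,off in (("scene",(60,130)),("top",(230,100))):
    im=imaging.capture(n)[:,:,::-1]
    cv2.imwrite(f"pics/{n}4.png",cv2.resize(im[off[1]:off[1]+250,off[0]:off[0]+250],None,fx=2.3,fy=2.3,interpolation=cv2.INTER_CUBIC))
delta([.501,-.247,.094],tool(-26))
E
```

```text
t 5.82 pos [ 0.5025 -0.2457  0.1211] tool axes
 [[ 0.     0.432  0.902]
 [ 0.     0.902 -0.432]
 [-1.     0.     0.   ]] 
q [-28.6   8.6 112.9   0.   58.5  -3. ] gap 0.0119 F [ 0.1 -0.2 -1.1]
DELTA [ 0.1354 -0.009  -0.0042] [ 0.0045  0.     -0.0002] mm 27 deg 0.4
```

View pics/scene4.png

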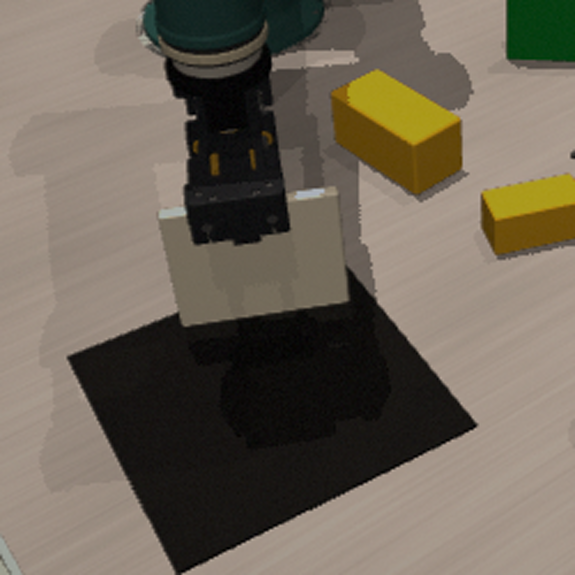

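View pics/top4.png

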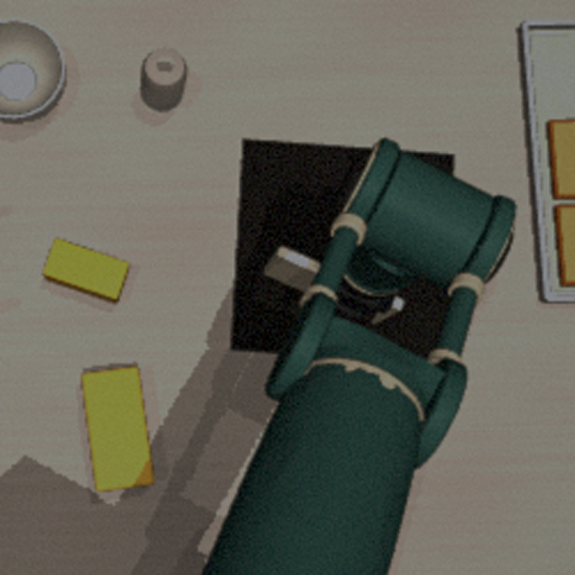

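Emit:
{"method": "move_arm", "body": {"deltas": [0.04, -0.009, -0.004, 0.004, 0, 0, -1, 0.08, -0.009, -0.004, 0.004, 0, 0, -1, 0.1, -0.009, -0.004, 0.004, 0, 0, -1, 0.115, -0.009, -0.004, 0.004, 0, 0, -1, 0.125, -0.009, -0.004, 0.004, 0, 0, -1, 0.13, -0.009, -0.004, 0.004, 0, 0, -1, 0.13, -0.009, -0.004, 0.004, 0, 0, -1]}}

```text
time: 6.4
ee_pos: [0.5, -0.2483, 0.0945]
ee_rot: [178.2, 90.0, 152.1]
ft_force: [0.3, 0.8, -2.5]
finger_gap: 0.0117
```

```bash
python3 - <<'E'
from h import *
import cv2
from plant import imaging
for n,off in (("scene",(60,130)),):
    im=imaging.capture(n)[:,:,::-1]
    cv2.imwrite(f"pics/{n}5.png",cv2.resize(im[off[1]+60:off[1]+210,off[0]+20:off[0]+170],None,fx=4,fy=4,interpolation=cv2.INTER_CUBIC))
delta([.501,-.247,.094],tool(-26))
c=lambda uv: crop(uv,(60,130),2.3)
print([ray("scene",c(u),.03) for u in [(182,326),(349,301)]])
E
```

```text
t 6.45 pos [ 0.5001 -0.2484  0.0947] tool axes
 [[-0.     0.44   0.898]
 [ 0.     0.898 -0.44 ]
 [-1.    -0.    -0.   ]] 
q [-29.   10.3 114.1  -0.   55.7  -2.9] gap 0.0120 F [ 0.4 -0.3 -2. ]
DELTA [0.0035 0.008  0.0009] [-0.001 -0.     0.   ] mm 2 deg 0.1
[array([ 0.47779959, -0.30439197,  0.03      ]), array([ 0.53824759, -0.17938755,  0.03      ])]
```

View pics/scene5.png

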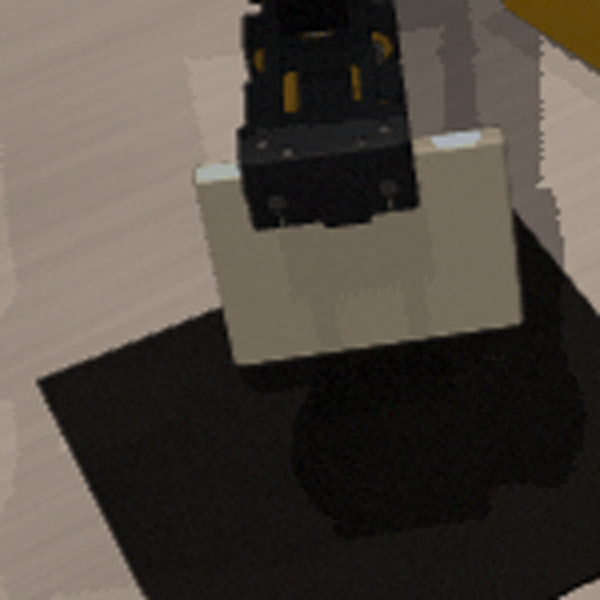

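```bash
python3 - <<'E'
import numpy as np
def arc(a0,a1,n):
    for a in np.linspace(a0,a1,n+1)[1:]:
        def xz(t): t=np.radians(t); return -.0905*np.cos(t)-.006*np.sin(t), .0905*np.sin(t)-.006*np.cos(t)
        x0,z0=xz(a0); x,z=xz(a); d=np.array([x-x0,z-z0]); t=np.radians(a0); 
        # rotate into tool frame at a0 (x'=x cos - z sin ; z'= x sin + z cos)
        dx=d[0]*np.cos(t)-d[1]*np.sin(t); dz=d[0]*np.sin(t)+d[1]*np.cos(t)
        print(a,"shift",round(dx/.2,3),round(dz/.2,3),"turn",round(np.radians(a-a0)/1.5,4))
arc(0,28,5); arc(28,52,5)
E
```

```text
5.6 shift -0.001 0.044 turn 0.0652
11.2 shift 0.003 0.088 turn 0.1303
16.799999999999997 shift 0.011 0.132 turn 0.1955
22.4 shift 0.023 0.175 turn 0.2606
28.0 shift 0.039 0.216 turn 0.3258
32.8 shift -0.001 0.038 turn 0.0559
37.6 shift 0.001 0.076 turn 0.1117
42.4 shift 0.007 0.113 turn 0.1676
47.2 shift 0.015 0.15 turn 0.2234
52.0 shift 0.027 0.187 turn 0.2793
```

Emit:
{"method": "move_arm", "body": {"deltas": [-0.001, 0, 0.044, 0, 0.065, 0, -1, 0.003, 0, 0.088, 0, 0.13, 0, -1, 0.011, 0, 0.132, 0, 0.195, 0, -1, 0.022, 0, 0.175, 0, 0.26, 0, -1, 0.037, 0, 0.216, 0, 0.325, 0, -1, 0.037, 0, 0.216, 0, 0.325, 0, -1]}}

```text
time: 6.95
ee_pos: [0.5429, -0.2693, 0.084]
ee_rot: [180.0, 61.9, 153.9]
ft_force: [-0.4, 0.2, -0.8]
finger_gap: 0.0118
```

```bash
python3 - <<'E'
from h import *
import cv2
from plant import imaging
for n,off in (("scene",(60,130)),):
    im=imaging.capture(n)[:,:,::-1]
    cv2.imwrite(f"pics/{n}6.png",cv2.resize(im[off[1]+30:off[1]+230,off[0]:off[0]+200],None,fx=3,fy=3,interpolation=cv2.INTER_CUBIC))
P=np.array([.5001,-.2484,.0042])+.006*np.array([.898,-.44,0])
for th in (28,52):
    R=tool(-26,th,-26); delta(P-R.apply([.0905,0,.006]),R)
E
```

```text
t 7.00 pos [ 0.5417 -0.2687  0.0847] tool axes
 [[-0.421  0.44   0.793]
 [ 0.206  0.898 -0.388]
 [-0.883  0.    -0.469]] 
q [-28.2  33.2  88.   -1.   86.7  -1.8] gap 0.0118 F [-0.  -0.3 -1.9]
DELTA [-0.0025  0.     -0.0186] [-0.0008  0.0004 -0.0004] mm 4 deg 0.1
t 7.00 pos [ 0.5417 -0.2687  0.0847] tool axes
 [[-0.421  0.44   0.793]
 [ 0.206  0.898 -0.388]
 [-0.883  0.    -0.469]] 
q [-28.2  33.2  88.   -1.   86.7  -1.8] gap 0.0118 F [-0.  -0.3 -1.9]
DELTA [0.0245 0.0002 0.168 ] [-0.0007  0.2797 -0.0006] mm 34 deg 24.0
```

View pics/scene6.png

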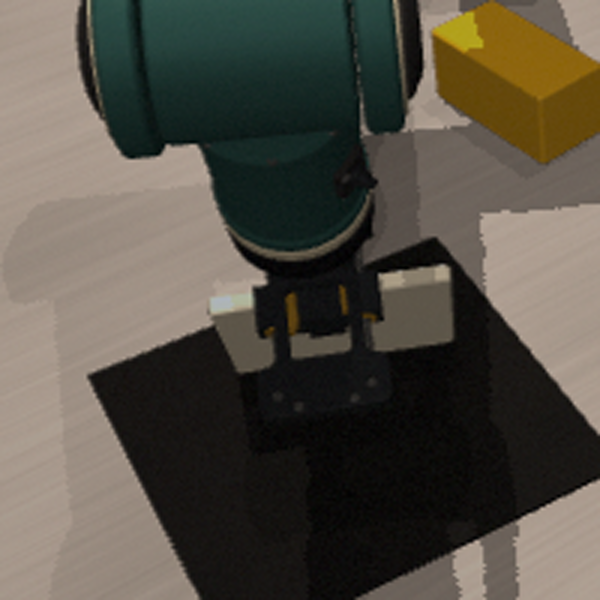

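Emit:
{"method": "move_arm", "body": {"deltas": [-0.001, 0, 0.036, 0, 0.056, 0, -1, 0.001, 0, 0.07, 0, 0.112, 0, -1, 0.007, 0, 0.106, 0, 0.168, 0, -1, 0.015, 0, 0.142, 0, 0.224, 0, -1, 0.026, 0, 0.176, 0, 0.28, 0, -1, 0.026, 0, 0.176, 0, 0.28, 0, -1, 0.026, 0, 0.176, 0, 0.28, 0, -1]}}

```text
time: 7.58
ee_pos: [0.5641, -0.2795, 0.0634]
ee_rot: [180.0, 37.8, 153.9]
ft_force: [0.1, -0.2, -1.9]
finger_gap: 0.0117
```

```bash
python3 - <<'E'
from h import *
import cv2
from plant import imaging
for n,off in (("scene",(60,130)),):
    im=imaging.capture(n)[:,:,::-1]
    cv2.imwrite(f"pics/{n}7.png",cv2.resize(im[off[1]+30:off[1]+230,off[0]:off[0]+200],None,fx=3,fy=3,interpolation=cv2.INTER_CUBIC))
P=np.array([.5001,-.2484,.0042])+.006*np.array([.898,-.44,0])
for th in (52,):
    R=tool(-26,th,-26); delta(P-R.apply([.0905,0,.006]),R)
E
```

```text
t 7.63 pos [ 0.5646 -0.2798  0.0649] tool axes
 [[-0.707  0.44   0.554]
 [ 0.346  0.898 -0.271]
 [-0.616  0.    -0.788]] 
q [-27.9  53.   67.1  -1.5 111.8  -1.7] gap 0.0116 F [-0.4 -0.5 -2. ]
DELTA [-0.0065 -0.0003  0.0066] [-0.0005  0.0005 -0.0007] mm 2 deg 0.1
```

View pics/scene7.png

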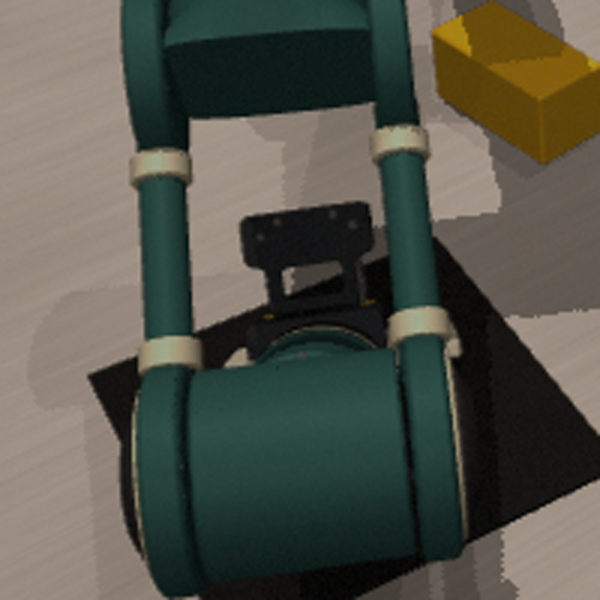

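Force is low and the board is tilted to 52°. I open gradually so the board is let down on the lower finger.

Emit:
{"method": "move_arm", "body": {"deltas": [0, 0, 0, 0, 0, 0, -0.6, 0, 0, 0, 0, 0, 0, -0.4, 0, 0, 0, 0, 0, 0, -0.1, 0, 0, 0, 0, 0, 0, 0.2, 0, 0, 0, 0, 0, 0, 0.5, 0, 0, 0, 0, 0, 0, 0.8, 0, 0, 0, 0, 0, 0, 1, 0, 0, 0, 0, 0, 0, 1]}}

```text
time: 8.3
ee_pos: [0.5646, -0.2798, 0.0663]
ee_rot: [180.0, 38.0, 153.9]
ft_force: [0.2, 0.1, -0.7]
finger_gap: 0.0625
```

```bash
python3 - <<'E'
from h import *
import cv2
from plant import imaging
for n,off in (("scene",(60,130)),("top",(230,100))):
    im=imaging.capture(n)[:,:,::-1]
    cv2.imwrite(f"pics/{n}8.png",cv2.resize(im[off[1]+30:off[1]+230,off[0]:off[0]+200],None,fx=3,fy=3,interpolation=cv2.INTER_CUBIC))
delta([.60,-.297,.065],tool(-26,52,-26))
E
```

```text
t 8.40 pos [ 0.5646 -0.2797  0.0661] tool axes
 [[-0.708  0.439  0.553]
 [ 0.346  0.898 -0.27 ]
 [-0.615  0.    -0.788]] 
q [-27.9  52.9  67.1  -1.5 111.9  -1.7] gap 0.0699 F [-0.4 -0.  -0.2]
DELTA [-0.1521  0.0003  0.1254] [-0.0005 -0.0003 -0.0007] mm 39 deg 0.1
```

View pics/scene8.png

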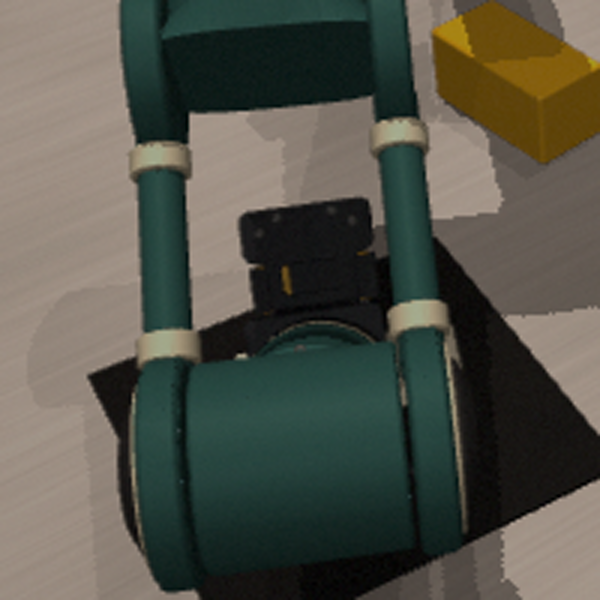

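View pics/top8.png

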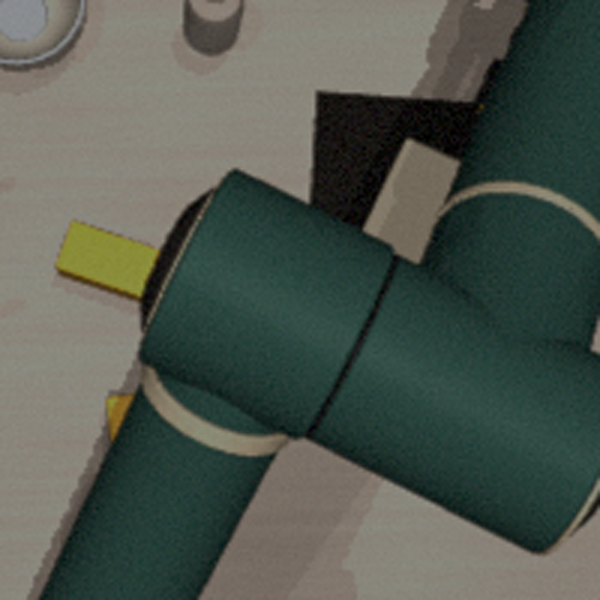

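```bash
python3 - <<'E'
from h import *
f=np.array([.899,-.438,0]); p=pose()[0]
for a,b in ((0,-.009),(.02,-.009),(.035,-.009),(.055,-.009),(.075,.01)):
    print(a,b); delta(p+f*a+[0,0,b],tool(-26,52,-26))
E
```

```text
0 -0.009
t 8.40 pos [ 0.5646 -0.2797  0.0661] tool axes
 [[-0.708  0.439  0.553]
 [ 0.346  0.898 -0.27 ]
 [-0.615  0.    -0.788]] 
q [-27.9  52.9  67.1  -1.5 111.9  -1.7] gap 0.0699 F [-0.4 -0.  -0.2]
DELTA [ 0.0277 -0.      0.0355] [-0.0005 -0.0003 -0.0007] mm 9 deg 0.1
0.02 -0.009
t 8.40 pos [ 0.5646 -0.2797  0.0661] tool axes
 [[-0.708  0.439  0.553]
 [ 0.346  0.898 -0.27 ]
 [-0.615  0.    -0.788]] 
q [-27.9  52.9  67.1  -1.5 111.9  -1.7] gap 0.0699 F [-0.4 -0.  -0.2]
DELTA [-0.0511  0.0002  0.097 ] [-0.0005 -0.0003 -0.0007] mm 22 deg 0.1
0.035 -0.009
t 8.40 pos [ 0.5646 -0.2797  0.0661] tool axes
 [[-0.708  0.439  0.553]
 [ 0.346  0.898 -0.27 ]
 [-0.615  0.    -0.788]] 
q [-27.9  52.9  67.1  -1.5 111.9  -1.7] gap 0.0699 F [-0.4 -0.  -0.2]
DELTA [-0.1103  0.0003  0.1432] [-0.0005 -0.0003 -0.0007] mm 36 deg 0.1
0.055 -0.009
t 8.40 pos [ 0.5646 -0.2797  0.0661] tool axes
 [[-0.708  0.439  0.553]
 [ 0.346  0.898 -0.27 ]
 [-0.615  0.    -0.788]] 
q [-27.9  52.9  67.1  -1.5 111.9  -1.7] gap 0.0699 F [-0.4 -0.  -0.2]
DELTA [-0.1891  0.0005  0.2047] [-0.0005 -0.0003 -0.0007] mm 56 deg 0.1
0.075 0.01
t 8.40 pos [ 0.5646 -0.2797  0.0661] tool axes
 [[-0.708  0.439  0.553]
 [ 0.346  0.898 -0.27 ]
 [-0.615  0.    -0.788]] 
q [-27.9  52.9  67.1  -1.5 111.9  -1.7] gap 0.0699 F [-0.4 -0.  -0.2]
DELTA [-0.3264  0.0006  0.1913] [-0.0005 -0.0003 -0.0007] mm 76 deg 0.1
```

Emit:
{"method": "move_arm", "body": {"deltas": [0, 0, 0, 0, 0, 0, 1, 0, 0, 0, 0, 0, 0, 1, 0.014, 0, 0.018, 0, 0, 0, 1, 0.028, 0, 0.035, 0, 0, 0, 1, 0, 0, 0.055, 0, 0, 0, 1, -0.02, 0, 0.075, 0, 0, 0, 1, -0.05, 0, 0.097, 0, 0, 0, 1, -0.08, 0, 0.12, 0, 0, 0, 1]}}

```text
time: 9.07
ee_pos: [0.5899, -0.2921, 0.0571]
ee_rot: [180.0, 38.0, 153.9]
ft_force: [0.3, -0.3, 0.2]
finger_gap: 0.088
```

Emit:
{"method": "move_arm", "body": {"deltas": [-0.03, 0, 0.023, 0, 0, 0, 1, -0.06, 0, 0.046, 0, 0, 0, 1, -0.09, 0, 0.07, 0, 0, 0, 1, -0.12, 0, 0.085, 0, 0, 0, 1, -0.15, 0, 0.1, 0, 0, 0, 1, -0.2, 0, 0.1, 0, 0, 0, 1, -0.25, 0, 0.1, 0, 0, 0, 1, -0.3, 0, 0.1, 0, 0, 0, 1]}}

```text
time: 9.73
ee_pos: [0.6435, -0.3184, 0.0786]
ee_rot: [180.0, 38.0, 153.9]
ft_force: [0.2, 0.2, -1.0]
finger_gap: 0.0883
```

```bash
python3 - <<'E'
from h import *
import cv2
from plant import imaging
for n,off in (("scene",(60,130)),("top",(230,100))):
    im=imaging.capture(n)[:,:,::-1]
    cv2.imwrite(f"pics/{n}9.png",cv2.resize(im[off[1]+30:off[1]+230,off[0]:off[0]+200],None,fx=3,fy=3,interpolation=cv2.INTER_CUBIC))
delta([.60,-.297,.065],tool(-26,52,-26))
E
```

```text
t 9.83 pos [ 0.6443 -0.3188  0.0794] tool axes
 [[-0.706  0.439  0.555]
 [ 0.345  0.898 -0.272]
 [-0.618 -0.    -0.786]] 
q [-27.7  62.7  47.4  -1.5 121.6  -1.8] gap 0.0880 F [ 0.7 -0.1  1.2]
DELTA [ 0.2388  0.0003 -0.0959] [-0.0005  0.0021 -0.0006] mm 51 deg 0.2
```

View pics/scene9.png

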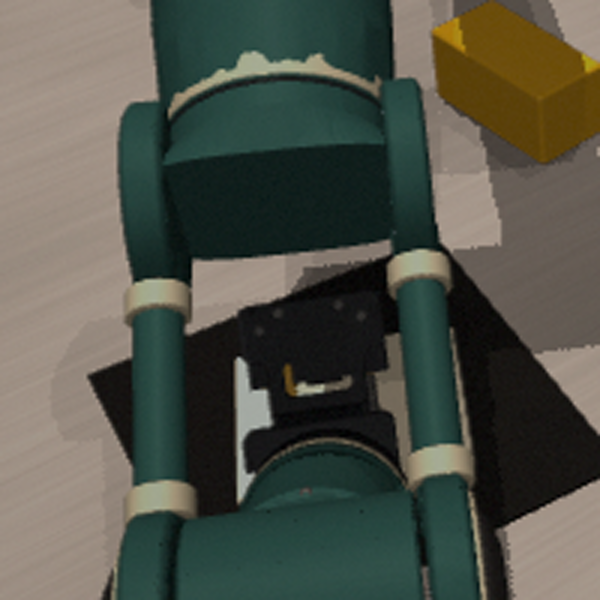

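View pics/top9.png

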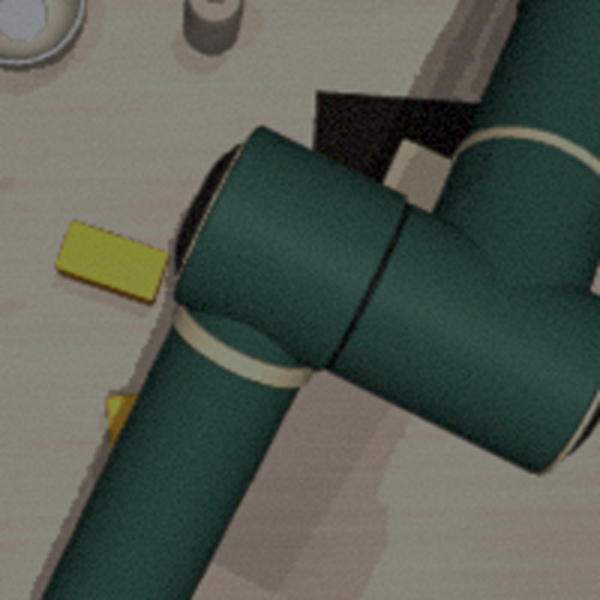

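Emit:
{"method": "move_arm", "body": {"deltas": [-0.08, 0, -0.1, 0, 0, 0, 1, -0.16, 0, -0.2, 0, 0, 0, 1, -0.31, 0, -0.39, 0, -0.08, 0, 1, -0.46, 0, -0.59, 0, -0.16, 0, 1, -0.46, 0, -0.7, 0, -0.24, 0, 1, -0.46, 0, -0.8, 0, -0.32, 0, 1, -0.46, 0, -0.9, 0, -0.4, 0, 1, -0.46, 0, -1, 0, -0.48, 0, 1]}}

```text
time: 10.5
ee_pos: [0.5973, -0.2958, 0.2952]
ee_rot: [-179.9, 79.8, 154.0]
ft_force: [0.2, 0.6, 0.7]
finger_gap: 0.088
```

```bash
python3 - <<'E'
from h import *
delta([.538,.022,.16],tool(-20)); delta([.5,-.1,.2],tool(-20))
E
```

```text
t 10.50 pos [ 0.5973 -0.2958  0.2952] tool axes
 [[-0.159  0.44   0.884]
 [ 0.078  0.898 -0.433]
 [-0.984 -0.    -0.177]] 
q [-28.3  19.4  81.1  -0.4  89.7  -2.2] gap 0.0880 F [0.2 0.6 0.7]
DELTA [ 0.8364  1.297  -0.8296] [-0.0705 -0.1188 -0.0062] mm 350 deg 11.9
t 10.50 pos [ 0.5973 -0.2958  0.2952] tool axes
 [[-0.159  0.44   0.884]
 [ 0.078  0.898 -0.433]
 [-0.984 -0.    -0.177]] 
q [-28.3  19.4  81.1  -0.4  89.7  -2.2] gap 0.0880 F [0.2 0.6 0.7]
DELTA [ 0.6224  0.6655 -0.7692] [-0.0705 -0.1188 -0.0062] mm 238 deg 11.9
```

Emit:
{"method": "move_arm", "body": {"deltas": [0, 0.2, -0.1, -0.07, -0.12, 0, 1, 0.1, 0.4, -0.2, -0.07, -0.12, 0, 1, 0.2, 0.6, -0.3, -0.07, -0.12, 0, 1, 0.3, 0.8, -0.4, -0.07, -0.12, 0, 1, 0.4, 1, -0.55, -0.07, -0.12, 0, 1, 0.4, 1, -0.7, -0.07, -0.12, 0, 1, 0.4, 1, -0.7, -0.07, -0.12, 0, 1, 0.4, 1, -0.7, -0.07, -0.12, 0, 1]}}

```text
time: 11.17
ee_pos: [0.5456, -0.0461, 0.2393]
ee_rot: [133.0, 89.2, 113.1]
ft_force: [1.3, -0.3, 0.3]
finger_gap: 0.088
```

```bash
python3 - <<'E'
from h import *
import cv2
from plant import imaging
for n in ("scene","top"):
    im=imaging.capture(n)[:,:,::-1]
    cv2.imwrite(f"pics/{n}10.png",im)
    off=(60,200) if n=="scene" else (310,140)
    cv2.imwrite(f"pics/{n}10c.png",cv2.resize(im[off[1]:off[1]+140,off[0]:off[0]+140],None,fx=4.2,fy=4.2,interpolation=cv2.INTER_CUBIC))
delta([.538,.022,.08],tool(-20))
E
```

```text
t 11.27 pos [ 0.5484 -0.0491  0.2406] tool axes
 [[-0.002  0.342  0.94 ]
 [ 0.011  0.94  -0.342]
 [-1.     0.01  -0.005]] 
q [ -8.1   1.7 107.    0.6  71.5  11.7] gap 0.0879 F [ 0.7  0.3 -0.1]
DELTA [ 0.8071  0.3085 -0.1665] [-0.0001 -0.0035 -0.0065] mm 176 deg 0.6
```

View pics/scene10c.png

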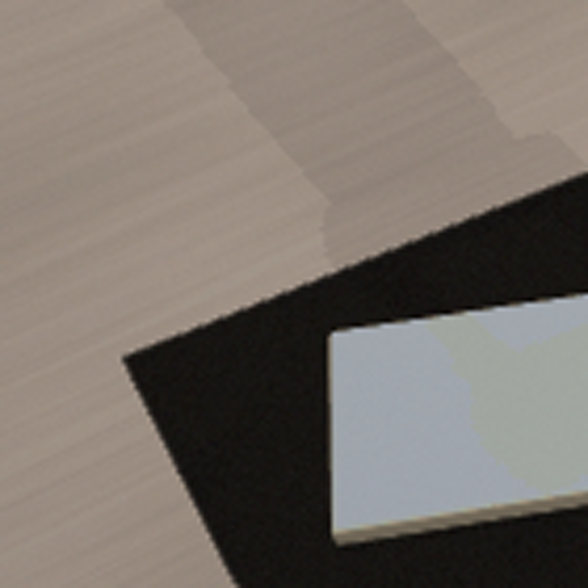

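View pics/top10c.png

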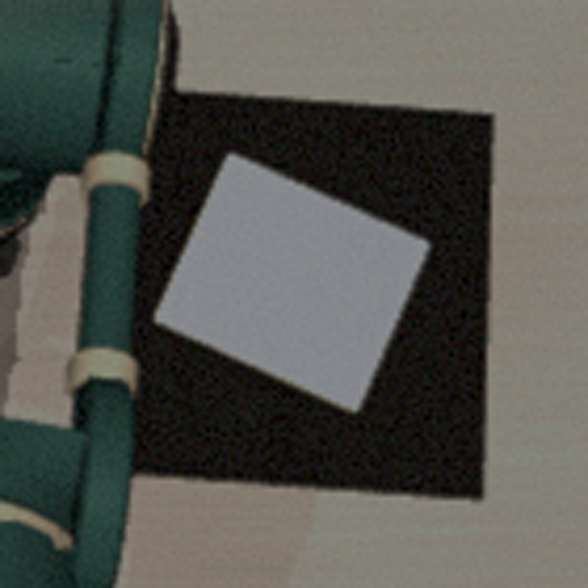

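View pics/scene10.png

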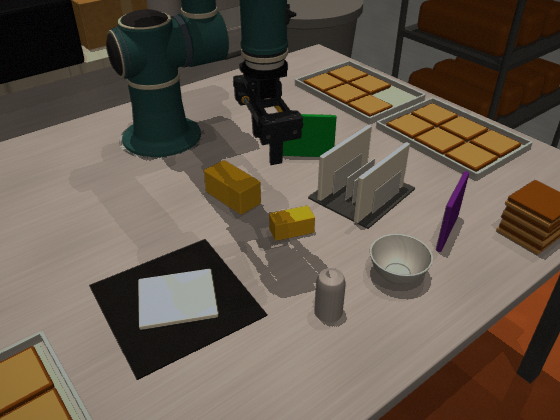

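The board lies flat on the mat: top crop corners (230,152), (431,243), (359,412), (153,320), and near (178,297) in the scene view. The rack, bowl and shaker are unmoved. I measure the board's centre, then descend on the cheese.

```bash
python3 - <<'E'
from h import *
np.set_printoptions(precision=4,suppress=True)
P=np.array([ray("top",crop(u,(310,140),4.2),.016)[:2] for u in [(230,152),(431,243),(359,412),(153,320)]])
print(P.mean(0),np.linalg.norm(P-np.roll(P,-1,0),axis=1))
d=P[1]-P[0];print("wide edge az",np.degrees(np.arctan2(d[1],d[0])))
Q=np.array([ray("scene",u,.016)[:2] for u in [(138.3,279),(212,269.5),(218,317),(139,327.5)]])
print(Q.mean(0),np.linalg.norm(Q-np.roll(Q,-1,0),axis=1))
E
```

```text
[ 0.5624 -0.2742] [0.1387 0.1183 0.1399 0.1198]
wide edge az -116.20886683016909
[ 0.5683 -0.2748] [0.141  0.1219 0.1376 0.1204]
```

Emit:
{"method": "move_arm", "body": {"deltas": [0.1, 0.15, -0.08, 0, -0.003, -0.006, 1, 0.25, 0.308, -0.166, 0, -0.003, -0.006, 1, 0.4, 0.308, -0.166, 0, -0.003, -0.006, 1, 0.55, 0.308, -0.166, 0, -0.003, -0.006, 1, 0.7, 0.308, -0.166, 0, -0.003, -0.006, 1, 0.8, 0.308, -0.166, 0, -0.003, -0.006, 1, 0.8, 0.308, -0.166, 0, -0.003, -0.006, 1, 0.8, 0.308, -0.166, 0, -0.003, -0.006, 1]}}

```text
time: 11.93
ee_pos: [0.538, 0.0207, 0.0802]
ee_rot: [178.2, 89.8, 158.0]
ft_force: [0.5, 0.5, -0.6]
finger_gap: 0.088
```

```bash
python3 - <<'E'
from h import *
import cv2
from plant import imaging
im=imaging.capture("scene")[:,:,::-1]
cv2.imwrite(f"pics/s11.png",cv2.resize(im[120:270,200:360],None,fx=3.8,fy=3.8,interpolation=cv2.INTER_CUBIC))
delta([.538,.022,.012],tool(-20))
E
```

```text
t 11.98 pos [0.5393 0.0209 0.0818] tool axes
 [[-0.001  0.345  0.939]
 [ 0.002  0.939 -0.345]
 [-1.     0.001 -0.001]] 
q [-5.000e-01  9.300e+00  1.168e+02  1.000e-01  5.390e+01  1.960e+01] gap 0.0879 F [0.6 0.  0.6]
DELTA [ 0.3489  0.0024 -0.0077] [-0.002  -0.0008 -0.0009] mm 70 deg 0.2
```

View pics/s11.png

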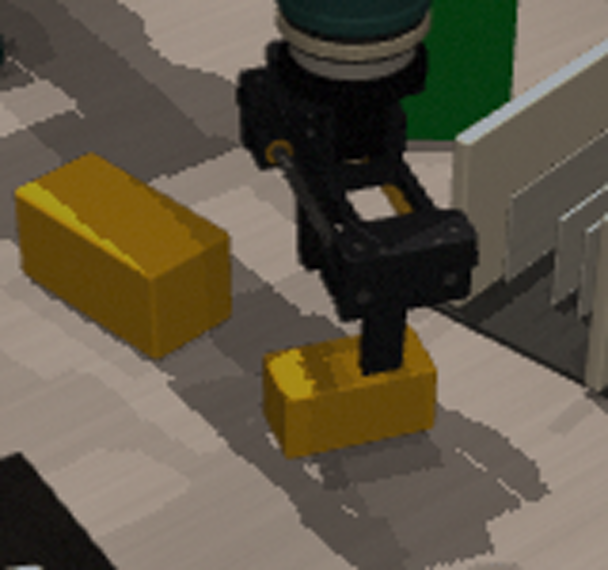

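The fingers straddle the small cheese block, with the near finger at crop (383,340). Descending.

Emit:
{"method": "move_arm", "body": {"deltas": [0.1, 0.002, -0.006, 0, 0, 0, 1, 0.18, 0.002, -0.006, 0, 0, 0, 1, 0.25, 0.002, -0.006, 0, 0, 0, 1, 0.3, 0.002, -0.006, 0, 0, 0, 1, 0.34, 0.002, -0.006, 0, 0, 0, 1, 0.345, 0.002, -0.006, 0, 0, 0, 1, 0.345, 0.002, -0.006, 0, 0, 0, 1]}}

```text
time: 12.57
ee_pos: [0.5374, 0.0227, 0.0125]
ee_rot: [137.7, 89.9, 117.6]
ft_force: [0.8, 0.7, 0.6]
finger_gap: 0.088
```

Emit:
{"method": "move_arm", "body": {"deltas": [0, 0, 0, 0, 0, 0, 0.2, 0, 0, 0, 0, 0, 0, -0.2, 0, 0, 0, 0, 0, 0, -1, 0, 0, 0, 0, 0, 0, -1, 0, 0, 0, 0, 0, 0, -1, 0, 0, 0, 0, 0, 0, -1, 0, 0, 0, 0, 0, 0, -1, 0, 0, 0, 0, 0, 0, -1], "newtons": 25}}

```text
time: 13.23
ee_pos: [0.5365, 0.023, 0.012]
ee_rot: [157.4, 89.8, 137.3]
ft_force: [-0.8, 1.2, 2.1]
finger_gap: 0.045
```

```bash
python3 - <<'E'
from h import *
delta([.538,.022,.09],tool(-20))
E
```

```text
t 13.23 pos [0.5365 0.023  0.012 ] tool axes
 [[-0.002  0.343  0.939]
 [ 0.002  0.939 -0.343]
 [-1.     0.001 -0.003]] 
q [ -0.3  14.8 119.2   0.2  46.1  19.7] gap 0.0450 F [-0.8  1.2  2.1]
DELTA [-0.3898 -0.0018  0.0076] [-0.001  -0.0018 -0.0007] mm 78 deg 0.2
```

Emit:
{"method": "move_arm", "body": {"deltas": [-0.06, 0, 0, 0, 0, 0, -1, -0.14, 0, 0, 0, 0, 0, -1, -0.24, 0, 0, 0, 0, 0, -1, -0.34, -0.05, 0, 0, 0, 0, -1, -0.4, -0.2, -0.05, 0, 0, 0, -1, -0.4, -0.38, -0.1, 0, 0, 0, -1, -0.4, -0.56, -0.15, 0, 0, 0, -1, -0.4, -0.7, -0.2, 0, 0, 0, -1]}}

```text
time: 13.9
ee_pos: [0.4499, -0.0964, 0.0926]
ee_rot: [164.5, 89.9, 144.4]
ft_force: [0.3, -0.1, -2.3]
finger_gap: 0.0449
```

```bash
python3 - <<'E'
from h import *
delta([.563,-.274,.085],tool(-26))
E
```

```text
t 13.90 pos [ 0.4499 -0.0964  0.0926] tool axes
 [[-0.001  0.343  0.939]
 [ 0.001  0.939 -0.343]
 [-1.     0.    -0.002]] 
q [-1.520e+01  1.000e-01  1.256e+02  0.000e+00  5.450e+01  4.800e+00] gap 0.0449 F [ 0.3 -0.1 -2.3]
DELTA [ 0.0362 -0.6405  0.8359] [ 0.0693 -0.0012 -0.0003] mm 211 deg 6.0
```

Emit:
{"method": "move_arm", "body": {"deltas": [0, -0.1, 0.13, 0.03, 0, 0, -1, 0, -0.22, 0.28, 0.07, 0, 0, -1, 0, -0.34, 0.44, 0.07, 0, 0, -1, 0, -0.46, 0.6, 0.07, 0, 0, -1, 0.02, -0.57, 0.74, 0.07, 0, 0, -1, 0.03, -0.64, 0.835, 0.07, 0, 0, -1, 0.03, -0.64, 0.835, 0.07, 0, 0, -1, 0.03, -0.64, 0.835, 0.07, 0, 0, -1]}}

```text
time: 14.57
ee_pos: [0.564, -0.2734, 0.0851]
ee_rot: [162.5, 89.8, 136.3]
ft_force: [0.1, 0.3, -2.8]
finger_gap: 0.0446
```

```bash
python3 - <<'E'
from h import *
import cv2
from plant import imaging
im=imaging.capture("scene")[:,:,::-1]
cv2.imwrite(f"pics/s12.png",cv2.resize(im[170:390,70:290],None,fx=2.7,fy=2.7,interpolation=cv2.INTER_CUBIC))
delta([.563,-.274,.029],tool(-26))
E
```

```text
t 14.62 pos [ 0.5632 -0.2723  0.0849] tool axes
 [[-0.003  0.441  0.898]
 [ 0.003  0.898 -0.441]
 [-1.     0.001 -0.004]] 
q [-2.810e+01  1.770e+01  1.059e+02  1.000e-01  5.670e+01 -2.000e+00] gap 0.0450 F [-0.3 -0.2 -2.1]
DELTA [ 0.2795 -0.0086  0.004 ] [-0.0018 -0.003  -0.0008] mm 56 deg 0.3
```

View pics/s12.png

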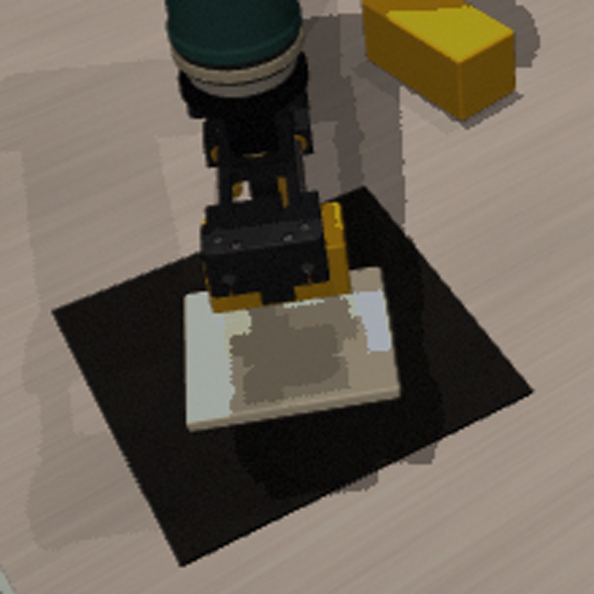

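Cheese is held upright over the board's middle (crop (280,270) above the board at (290,350)). Lowering, with the last millimetres slow.

Emit:
{"method": "move_arm", "body": {"deltas": [0.07, -0.008, 0.002, 0, 0, 0, -1, 0.14, -0.008, 0.002, 0, 0, 0, -1, 0.2, -0.008, 0.002, 0, 0, 0, -1, 0.24, -0.008, 0.002, 0, 0, 0, -1, 0.265, -0.008, 0.002, 0, 0, 0, -1, 0.275, -0.008, 0.002, 0, 0, 0, -1, 0.28, -0.008, 0.002, 0, 0, 0, -1, 0.28, -0.008, 0.002, 0, 0, 0, -1]}}

```text
time: 15.28
ee_pos: [0.5638, -0.274, 0.0294]
ee_rot: [157.5, 89.9, 131.4]
ft_force: [0.6, 0.1, -2.7]
finger_gap: 0.0447
```

```bash
python3 - <<'E'
from h import *
import cv2
from plant import imaging
im=imaging.capture("scene")[:,:,::-1]
cv2.imwrite(f"pics/s13.png",cv2.resize(im[240:350,110:240],None,fx=5,fy=5,interpolation=cv2.INTER_CUBIC))
delta([.563,-.274,.028],tool(-26))
E
```

```text
t 15.33 pos [ 0.5641 -0.2742  0.0298] tool axes
 [[-0.001  0.44   0.898]
 [ 0.001  0.898 -0.44 ]
 [-1.     0.001 -0.002]] 
q [-2.820e+01  2.160e+01  1.075e+02  1.000e-01  5.100e+01 -2.200e+00] gap 0.0448 F [-0.7 -0.8 -2. ]
DELTA [ 0.0088 -0.0014 -0.0053] [-0.0012 -0.0011 -0.0006] mm 2 deg 0.1
```

View pics/s13.png

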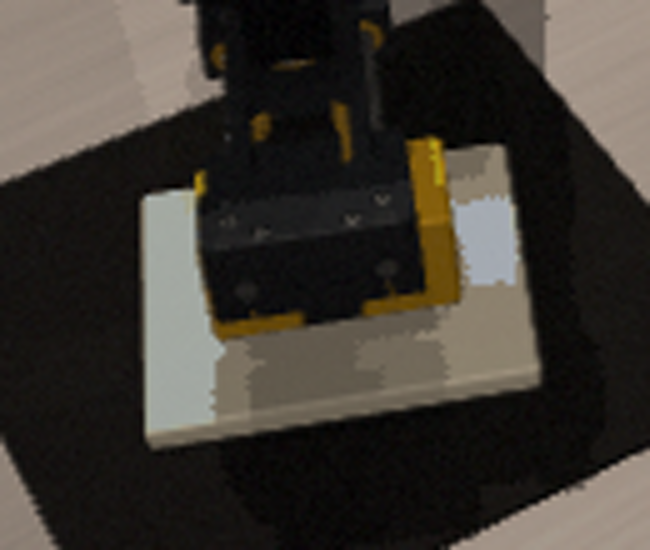

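Emit:
{"method": "move_arm", "body": {"deltas": [0.004, 0, -0.003, 0, 0, 0, -1, 0.008, 0, -0.003, 0, 0, 0, -1, 0.01, 0, -0.003, 0, 0, 0, -1, 0.01, 0, -0.003, 0, 0, 0, -1, 0.01, 0, -0.003, 0, 0, 0, -1]}}

```text
time: 15.75
ee_pos: [0.5635, -0.274, 0.0281]
ee_rot: [147.5, 89.9, 121.4]
ft_force: [-0.7, 1.0, 0.9]
finger_gap: 0.0448
```

The force has gone from −2 N to about +1 N, so the cheese is resting on the board. Releasing.

Emit:
{"method": "move_arm", "body": {"deltas": [0, 0, 0, 0, 0, 0, 0.05, 0, 0, 0, 0, 0, 0, 0.1, 0, 0, 0, 0, 0, 0, 0.3, 0, 0, 0, 0, 0, 0, 0.7, 0, 0, 0, 0, 0, 0, 1, 0, 0, 0, 0, 0, 0, 1, 0, 0, 0, 0, 0, 0, 1, 0, 0, 0, 0, 0, 0, 1]}}

```text
time: 16.42
ee_pos: [0.5631, -0.2738, 0.0273]
ee_rot: [159.1, 89.9, 133.0]
ft_force: [0.0, -0.0, -0.1]
finger_gap: 0.0863
```

```bash
python3 - <<'E'
from h import *
delta([.563,-.274,.2],tool(-26))
E
```

```text
t 16.42 pos [ 0.5631 -0.2738  0.0273] tool axes
 [[-0.002  0.44   0.898]
 [ 0.002  0.898 -0.44 ]
 [-1.     0.001 -0.002]] 
q [-2.820e+01  2.170e+01  1.076e+02  1.000e-01  5.080e+01 -2.200e+00] gap 0.0863 F [ 0.  -0.  -0.1]
DELTA [-8.634e-01 -4.000e-04 -1.900e-03] [-0.0012 -0.0016 -0.0006] mm 173 deg 0.2
```

Emit:
{"method": "move_arm", "body": {"deltas": [-0.05, 0, 0, 0, 0, 0, 1, -0.12, 0, 0, 0, 0, 0, 1, -0.22, 0, 0, 0, 0, 0, 1, -0.35, 0, 0, 0, 0, 0, 1, -0.5, 0, 0, 0, 0, 0, 1, -0.65, 0, 0, 0, 0, 0, 1, -0.8, 0, 0, 0, 0, 0, 1, -0.9, 0, 0, 0, 0, 0, 1]}}

```text
time: 17.08
ee_pos: [0.5648, -0.2748, 0.2131]
ee_rot: [10.8, 89.8, -15.3]
ft_force: [1.5, -0.5, 0.5]
finger_gap: 0.0883
```

Emit:
{"method": "move_arm", "body": {"deltas": [0, 0.2, 0, 0, 0, 0, 1, 0, 0.4, 0, 0, 0, 0, 1, 0, 0.6, 0, 0, 0, 0, 1, 0, 0.8, 0, 0, 0, 0, 1, 0, 1, 0, 0, 0, 0, 1, 0, 1, 0, 0, 0, 0, 1, 0, 1, 0, 0, 0, 0, 1]}}

```text
time: 17.67
ee_pos: [0.6524, -0.0923, 0.2092]
ee_rot: [114.1, 89.9, 88.3]
ft_force: [-0.1, 0.8, -0.1]
finger_gap: 0.0881
```

```bash
python3 - <<'E'
from h import *
import cv2
from plant import imaging
for n in ("scene","top"):
    im=imaging.capture(n)[:,:,::-1]
    cv2.imwrite(f"pics/{n}14.png",im)
    off=(80,220) if n=="scene" else (310,140)
    cv2.imwrite(f"pics/{n}14c.png",cv2.resize(im[off[1]:off[1]+140,off[0]:off[0]+150],None,fx=4.2,fy=4.2,interpolation=cv2.INTER_CUBIC))
print(pose()[0])
E
```

```text
[ 0.65135892 -0.09483659  0.20861695]
```

View pics/scene14c.png

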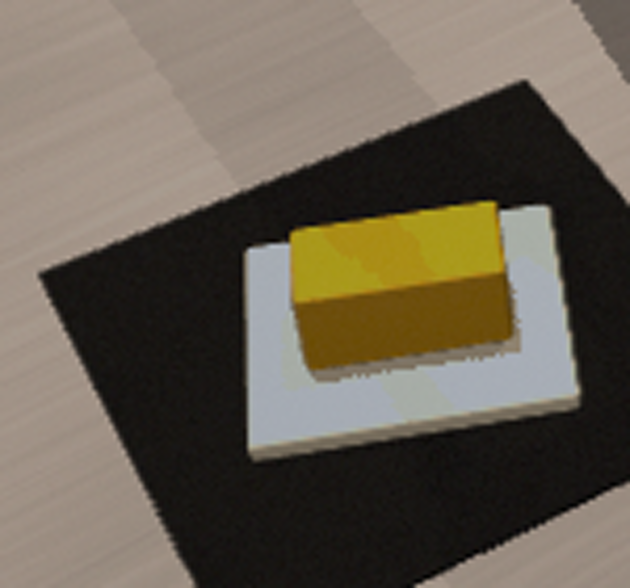

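View pics/top14c.png

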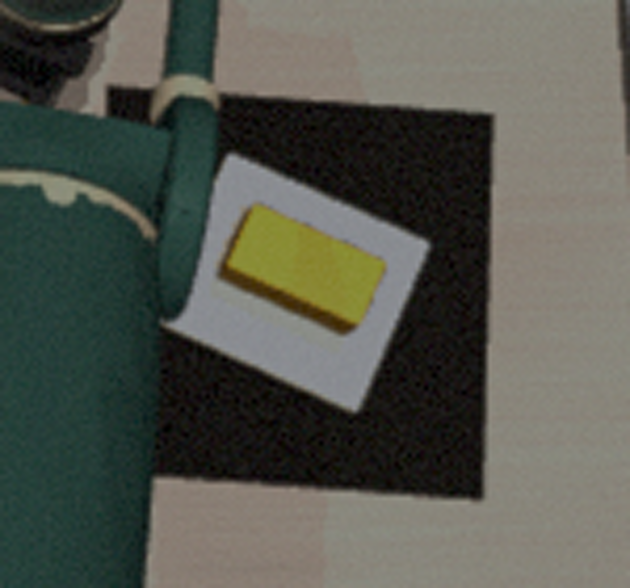

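View pics/scene14.png

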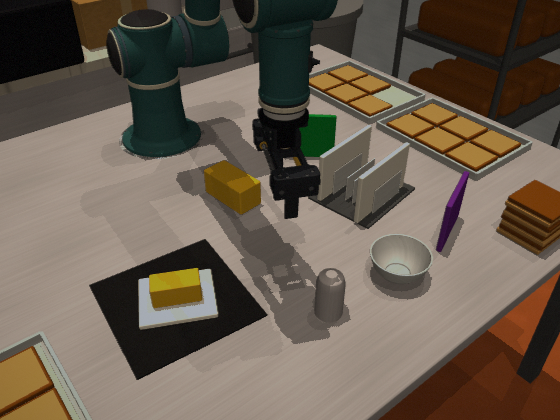

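The cheese lies on one long side on the board (top crop (305,265)), the board still has its corners at (230,152)…(359,412), and the bowl and shaker are untouched. One measurement, then I hand in.

```bash
python3 - <<'E'
from h import *
P=np.array([ray("top",crop(u,(310,140),4.2),.061)[:2] for u in [(256,204),(386,264),(358,325),(228,264)]])
print(P.mean(0),np.linalg.norm(P-np.roll(P,-1,0),axis=1))
Q=np.array([ray("scene",crop(u,(80,220),4.2),.061)[:2] for u in [(291,230),(497,202),(505,272),(296,302)]])
print(Q.mean(0),np.linalg.norm(Q-np.roll(Q,-1,0),axis=1))
from plant import env
print(env.hand_in(), env.get_state()["time"])
E
```

```text
[ 0.56471194 -0.27408819] [0.08675471 0.04199557 0.0865758  0.04160129]
[ 0.56740099 -0.27402952] [0.088706   0.04309116 0.08699735 0.04347437]
the job is handed in; nothing more can be done
the job is handed in; nothing more can be done
```

I slid the narrow board up out of the rack's middle slot and stood its lower edge on the mat while still holding it. I tilted it to 52° and let it down flat on the opening lower finger. Then I lowered the smaller cheese block onto it until contact (wrist force from −2 N to about +1 N), released it and handed the job in at about 18 s.

Last checks, from the camera images:
- **Board:** it lies flat with its centre near (0.562, −0.274), about 3 mm from the mat's centre by the top camera. The scene camera put the board about 6 mm further out in x, which is still well inside the tolerance.
- **Cheese:** it rests on a long side with its centre near (0.565, −0.274), about 3 mm from the board's centre by the top camera.
- **Other objects:** the wide boards, bowl and shaker look unmoved in the pictures; I did not re-measure them. The arm was clear of everything.

No check failed, and handing in gave no verdict.

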